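# Inspect a grown crystal under the reading lens at the focus mark

## Robot

A 7-joint arm with a two-finger parallel gripper is mounted at the origin on the work surface. World frame = base frame: x ahead of the robot, y to its left, z up, the work surface at z = 0. Lengths are in m, angles in degrees, forces in N, time in s.
With the tool pointing down it reaches from about 0.4 to 0.9 m from the base axis. Payload 5.6 kg.
Tool frame: the origin (TCP) lies between the finger pads; the fingertips stand 17 mm ahead of it and the grasp point (between the pads) lies 2 mm behind it (manip.tcp_to_tips is the distance from the TCP to the fingertips, in m); y points along the fingers, x is the direction in which the jaws open and shut, and the axes are right-handed (so a half turn about y gives the same grasp; the last joint's range is limited). The gripper opens to 92 mm and grips with 3 to 60 N. Pads are 20 mm wide; open, the fingers measure 128 mm over their backs; the gripper's body (75 mm by 189 mm) begins 69 mm behind the grasp point.
Start: joints at [-67.323, 26.786, -0.665, 91.828, 0.344, 61.387, -3.226], TCP at [0.276, 0.588, 0.232] pointing down, gripper open.
Joint ranges: [-144.91, 144.91], [-17.63, 115.5], [-89.93, 88.59], [15.96, 139.68], [-74.01, 254.01], [8.47, 105.57], [-167.45, 167.45]. Speed limits (degrees/s): [147.25, 147.25, 180, 180, 180, 180, 180].

## Interface

Orientations are given as a 3x3 rotation matrix whose columns are the frame's x, y, z axes.
In Python, from rig import sensors, cams, manip gives the robot as it stands.
- The arm moves only by the shell command python3 -m crank 'ROWS' [FORCE]. ROWS is JSON, a list of rows, each a list of 3 entries, a list of its own where there are three numbers: the turn, a rotation vector about the tool's x, y, z in degrees, then the shift along the tool's x, y, z in mm, then the closure, from -1 (fully open) to 1 (shut). A call has 1 to 12 rows; each row shifts and turns the pose as measured when the row begins, along the tool's axes as they then stand; what a row does not reach is not made up. A row lasts 1/12 s, in which the tool goes at most 41.7 mm and 7.16 degrees, less where a joint would pass 70% of its speed; a pose out of reach is approached as far as the arm can. A call is refused whole if a number of a shift passes 41.7 or a number of a turn 7.16, either way. A call with a gripper value outside its range is refused whole. The fingers move at their own pace and stop on an object; FORCE is the grip in N (left out, the last holds). Time passes only in rows, so rows that do not move let the fingers close. It gives the time, the measured TCP pose, the force and the opening at its end, in the units of the state.
- sensors.read_state(): the state, without advancing time (a new reading comes with each control period).
- cams.read_camera(name): name is "side" or "top"; returns (picture, depth): 400x640x3 uint8, red, green, blue; 400x640 float32, m along the optical axis (not along the pixel's ray), 0 where there is no reading.
- cams.camera_params(name): a dict with "vfov" (degrees; the focal length in pixels is half the picture's height over the tangent of half this angle, whatever the lens; pixels are square), "cx", "cy" (the principal point, pixels), "R" (3x3) and "t" (3): a world point X has camera coordinates R X + t. Camera axes: x right, y down, z forward; pixel columns grow to the right and rows downward; lengths in m; the calibration is good to about 2 mm. A picture is of the moment at which its call begins. camera_params takes no time and is no camera call.
- manip.hand_in(): hands the job in, once; it reports no verdict.
The state is a dict: "clock": time; "qpos": joint angles; "joint_vel": joint speeds; "effort": joint torques, N m; "position": TCP position; "eef_rot": TCP orientation; "force": force on the tool from outside, world axes, zero at the start; "wrist_torque": the same for the moment, N m; "opening": finger opening in m.
Only numpy, scipy, OpenCV 4.12 (cv2) and the standard library are available. Lean on these libraries where they do the work, as an engineer would, in place of code of your own. Each camera call takes 0.05 s, during which the arm holds its last target.

## Task

Take the lid off the small porcelain dish on the retort stand's base and set it down gently, knob up, on the bench itself, off the stand. Then pick up the reading lens from the lab jack and hold it level and still, centred over the crystal in the dish and at the height of the stop collar on the stand's rod, which marks the focus. Finish while holding the lens there, with nothing else touching it; leave the dish where it stands and do not disturb the other glassware and tools.

Things in the scene. Friction and masses are not known exactly. Their poses are not given: they have to be found in the camera images.
- stand: retort stand: grey steel base plate 250 x 160 x 10 mm, fixed on the bench. Origin on the bench under the dish's place; the plate reaches 95 mm towards -x, 155 mm towards +x and 80 mm to each side in y. A steel rod 12 mm thick rises from the plate at x = +125 mm, y = 0, to 400 mm above the bench
- collar: dark steel stop collar clamped on the rod of the stand, 30 mm outside diameter, 14 mm high, with a black thumbscrew out to one side. It marks the height of focus. Fixed. Origin at its underside on the rod axis
- collar_mid (a point): mid-height of the stop collar, on the rod's axis (7 mm above its underside): the focus height, 95 to 135 mm above the bench, differs from start to start
- dish: white porcelain dish, 68 mm diameter, 30 mm high, 4 mm wall, 160 g, standing loose on the stand's base plate (top of the plate 10 mm above the bench). Origin at the centre of its underside. Centre is about 125 mm from the rod
- crystal (a point): middle of the one dark, eight-faced crystal (about 20 mm across, 15 mm high) in the centre of the dish, 12.5 mm above the dish's underside, fixed in the dish; hidden under the lid at the start
- lid: white porcelain lid lying on the dish, 72 mm diameter, 31 mm high with its knob, 90 g. Origin at the centre of its underside. From below: centring step 56 mm diameter and 3 mm deep, which sits 2 mm free all round in the dish's mouth; disc 72 mm diameter and 4 mm thick; round knob 20 mm diameter and 24 mm high
- lid_knob (a point): middle of the lid's knob, on its axis: 12 mm above the disc's upper face, 12 mm below the knob's top, 19 mm above the lid's underside (so 19 mm above the bench when the lid stands on the bench). Its z axis points up out of the knob
- jack: lab jack of stainless steel, wound down, 130 (x) x 110 (y) mm plates, 75 mm high, fixed. Origin on the bench at its centre. Black screw knob low at its +x end
- lens: reading lens with round glass of 76 mm diameter in a steel rim 12 mm high, with a straight handle; 170 mm behind the glass centre to the handle's end, about 140 g. It lies flat on the jack with the handle sticking out freely past the jack's -x edge. Origin under the glass centre at the underside of the rim; the handle runs along its -x axis, its z axis is the axis of the glass
- lens_center (a point): centre of the lens's glass, half-way up its rim (6 mm above the rim's underside). z axis: the axis of the glass, upright when the lens is level; -x: towards the handle
- lens_handle (a point): middle of the black handle, the place to grip it: 111 mm from the glass centre along the lens's -x axis and at the same height. Handle 98 mm long, 18 mm wide, 14 mm thick, with flat sides; from 62 mm to 160 mm behind the glass centre. A thin neck (9 mm) joins it to the rim
- rack: bystander: white plastic test-tube rack with glass tubes, 84 (x) x 128 (y) mm, 105 mm high over the tubes. Origin under its centre
- beaker: bystander: empty glass beaker, 70 mm diameter, 95 mm high. Origin under its centre
- spatula: bystander: flat steel spatula 170 mm long, 10 mm wide, 4 mm thick, lying along its x axis. Origin under its middle
- stopper: bystander: dark rubber stopper, 30 mm diameter, 28 mm high. Origin under its centre
Things that resemble listed ones, but are neither listed nor needed, are in the scene too. What is meant by the lens is not green, and is the larger of those in its own colour.

How it is judged (in metres and radians):
On the way, in this order (a step that is already met when the one before it is completed fails the run):
1. the lid stands on the bench, knob up, released (height (world z) of lid_knob below 0.025 m and angle between lid_knob's own z axis and vertical below 0.1 rad and linear speed of lid below 0.03 m/s and contact force between the fingers and lid below 0.05 N), for 0.2 s.
2. the lens is held level and still over the crystal at the height of the collar (horizontal distance between lens_center and crystal below 0.015 m and z of lens_center in the frame of collar_mid between -0.008 and 0.008 m and angle between lens_center's own z axis and vertical below 0.12 rad and linear speed of lens below 0.03 m/s and angular speed of lens below 0.15 rad/s and contact force between the fingers and lens above 0.5 N and contact force between lens and stand below 0.05 N and contact force between lens and collar below 0.05 N and contact force between lens and dish below 0.05 N and contact force between lens and jack below 0.05 N and contact force between lens and lid below 0.05 N and contact force between lens and rack below 0.05 N and contact force between lens and beaker below 0.05 N and contact force between lens and stopper below 0.05 N and contact force between lens and spatula below 0.05 N), for 0.5 s.
At the end, for the whole second after the job is handed in: Lens gripped, still, touching nothing else, its centre within 15 mm sideways of the crystal and 8 mm of the collar's mid-height, tilted under 0.12 rad. Lid released on the bench itself, knob up within 0.1 rad. Dish within 20 mm of its start (all of step 1 and all of step 2 and distance of dish from where it was at the start of the episode below 0.02 m); the arm keeps its last pose, push and grip.
It fails at once if the dish is pushed more than 20 mm or tipped (distance of dish from where it was at the start of the episode above 0.02 m or angle between dish's own z axis and vertical above 0.2 rad).
It fails at once if the lid is dropped (falls out of the fingers faster than 0.35 m/s) (linear speed of lid above 0.35 m/s and contact force between the fingers and lid below 0.01 N).
It fails at once if the lens is dropped (falls out of the fingers faster than 0.35 m/s) (linear speed of lens above 0.35 m/s and contact force between the fingers and lens below 0.01 N).
It fails at once if the rack, beaker, spatula or stopper is moved more than 30 mm or the beaker knocked over (distance of any of rack, beaker, spatula, stopper from where it was at the start of the episode above 0.03 m or angle between beaker's own z axis and vertical above 0.4 rad).
It also fails if it takes over 54 s, if anything falls off the work surface, if the arm or the gripper's body presses on something with over 40 N, if the wrist force passes 120 N, or if a joint passes its speed limit or range.

## Working session

There is one attempt and no reset: what is moved stays moved. The work goes in short steps, Python scripts to look and compute and a shell command to move; the robot and the scene stay as the last step left them, time stands still between calls to the robot, and variables do not carry over. Pictures are saved under pics/ and viewed, and the job is handed in when it is done.

```bash
ls; mkdir -p pics
cat > h.py <<'E'
import numpy as np, cv2
from rig import sensors, cams, manip
def grab(n,tag):
    p,d=cams.read_camera(n); cv2.imwrite(f'pics/{n}_{tag}.png',p[:,:,::-1]); np.savez(f'{n}_{tag}.npz',p=p,d=d); return p,d
def K(n):
    c=cams.camera_params(n); f=200/np.tan(np.radians(c['vfov'])/2); return c,f,np.array(c['R']),np.array(c['t'])
def pts(n,d):
    c,f,R,t=K(n); v,u=np.mgrid[0:400,0:640]
    X=np.stack([(u-c['cx'])/f*d,(v-c['cy'])/f*d,d],-1); return (X-t)@R
def ray(n,u,v,z):
    c,f,R,t=K(n); o=-R.T@t; r=R.T@np.array([(u-c['cx'])/f,(v-c['cy'])/f,1]); return o+r*(z-o[2])/r[2]
def proj(n,X):
    c,f,R,t=K(n); y=R@np.array(X)+t; return y[0]/y[2]*f+c['cx'],y[1]/y[2]*f+c['cy']
E
python3 - <<'E'
from h import *
for n in('side','top'):
    grab(n,'0'); c,f,R,t=K(n); print(n,f,c, -R.T@t)
print(sensors.read_state(), manip.tcp_to_tips)
E
```

```text
pics
side 496.3793040979338 {'vfov': 43.89075458179774, 'cx': 321.82597996405207, 'cy': 198.01771645625698, 'R': array([[-0.99325649, -0.11383761, -0.02196699],
       [-0.05880006,  0.65792054, -0.75078833],
       [ 0.09992049, -0.74443372, -0.6601775 ]]), 't': array([0.53057891, 0.10731182, 1.24962963])} [0.40844729 0.92006362 0.91720105]
top 396.7039837273279 {'vfov': 53.51030290589801, 'cx': 318.7418674418074, 'cy': 193.348503916309, 'R': array([[-0.01567817, -0.99981298, -0.01132277],
       [-0.9950919 ,  0.0167087 , -0.09753421],
       [ 0.09770516,  0.00973804, -0.99516776]]), 't': array([9.73083078e-05, 5.23485504e-01, 1.23354077e+00])} [ 0.40039441 -0.02066174  1.27863886]
{'clock': 0.1, 'qpos': array([-67.32530233,  26.82963574,  -0.66504479,  91.87381854,
         0.34442248,  61.38799519,  -3.22627168]), 'joint_vel': array([-0.03192539, -0.186542  , -0.04463873, -0.15918724,  0.05346431,
       -0.04478307, -0.00354516]), 'effort': array([ 6.72521019e-04, -5.21649778e+01, -1.26878003e-02, -2.44369268e+01,
       -5.68864925e-02,  1.40097365e-02,  5.79858533e-05]), 'position': array([0.27597586, 0.58796386, 0.23076372]), 'eef_rot': array([[ 4.24864309e-01, -5.51246866e-04, -9.05256878e-01],
       [ 9.05255707e-01, -1.46130407e-03,  4.24864649e-01],
       [-1.55706087e-03, -9.99998780e-01, -1.21836571e-04]]), 'force': array([0.02469932, 0.16658646, 0.05749774]), 'wrist_torque': array([-0.04054454,  0.01629674, -0.02262412]), 'opening': 0.0920776221059205} 0.017
```

View pics/side_0.png

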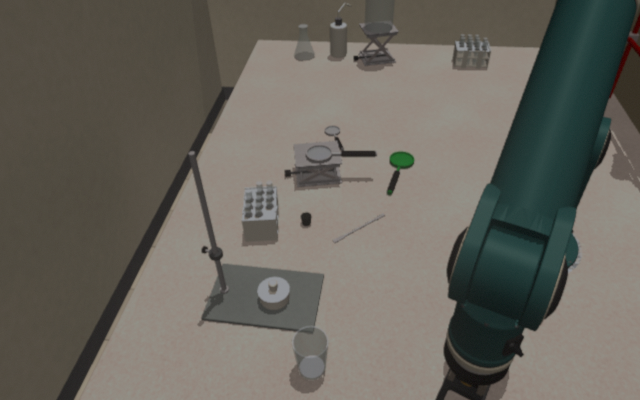

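View pics/top_0.png

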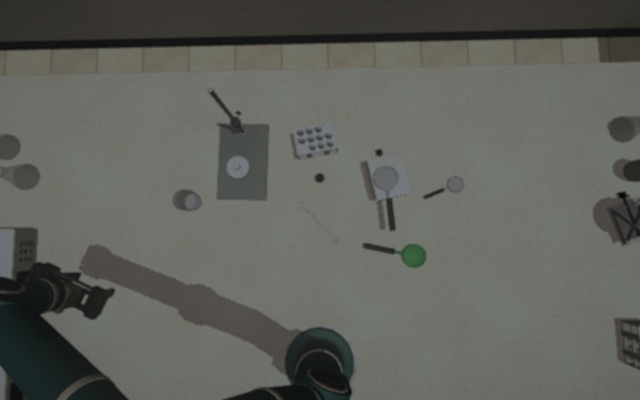

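The side view shows the lid at (273,290), the stand's collar at (215,254) and the lens on the jack at (319,154). The top view shows the lid at (237,167) and the lens at (385,179) with its handle down to (392,228). Now I'll measure them.

Run:
```python
from h import *
def up(n,x0,x1,y0,y1,s,tag):
    p=np.load(f'{n}_0.npz')['p'][y0:y1,x0:x1,::-1]
    g=cv2.resize(p,None,fx=s,fy=s,interpolation=cv2.INTER_CUBIC); cv2.imwrite(f'pics/{tag}.png',cv2.convertScaleAbs(g,alpha=1.5))
    return g
a=up('top',200,280,80,210,5,'c1');up('top',350,480,130,280,4,'c2');up('side',180,340,140,340,3,'c3')
up('side',280,430,110,210,5,'c4')
for n in('side','top'):
    d=np.load(f'{n}_0.npz')['d'];P=pts(n,d)
    for (u,v) in ([(273,290),(273,302),(215,254),(300,318),(319,154),(360,153),(312,225)] if n=='side' else [(237,167),(237,172),(385,179),(391,215),(230,195),(300,300)]):
        print(n,u,v,P[v,u].round(4))
```

```text
side 273 290 [0.6104 0.2588 0.055 ]
side 273 302 [0.607  0.2822 0.0438]
side 215 254 [0.7311 0.2415 0.1395]
side 300 318 [0.5486 0.2912 0.0064]
side 319 154 [ 0.564  -0.2064  0.0838]
side 360 153 [ 0.4489 -0.22    0.0844]
side 312 225 [ 0.561  -0.0061 -0.0012]
top 237 167 [0.6059 0.2434 0.0653]
top 237 172 [0.5934 0.2477 0.0451]
top 385 179 [ 0.5575 -0.2099  0.0876]
top 391 215 [ 0.4484 -0.2239  0.0902]
top 230 195 [0.5242 0.2772 0.0118]
top 300 300 [0.1891 0.0561 0.0031]
```

View pics/c1.png

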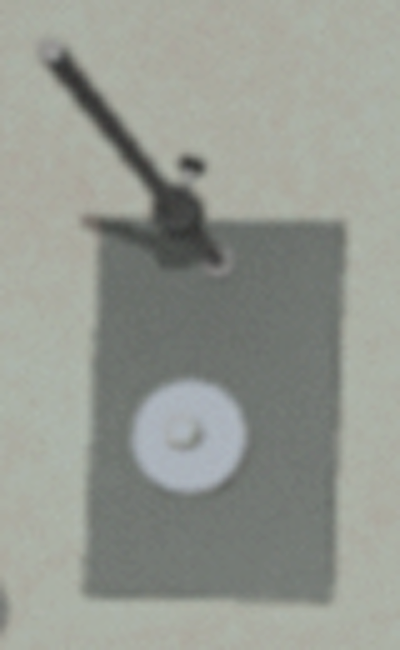

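View pics/c2.png

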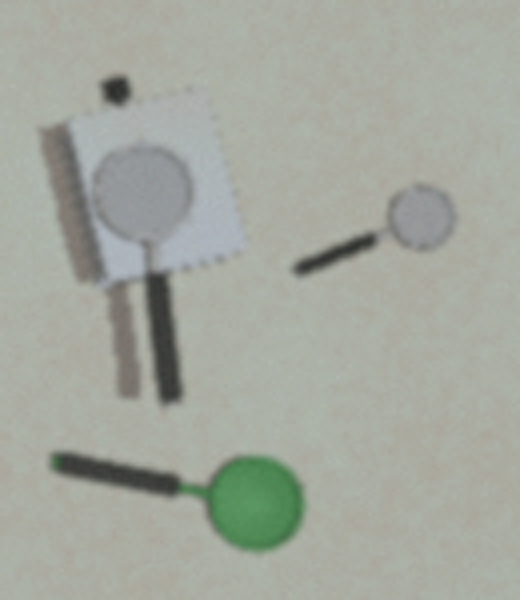

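View pics/c3.png

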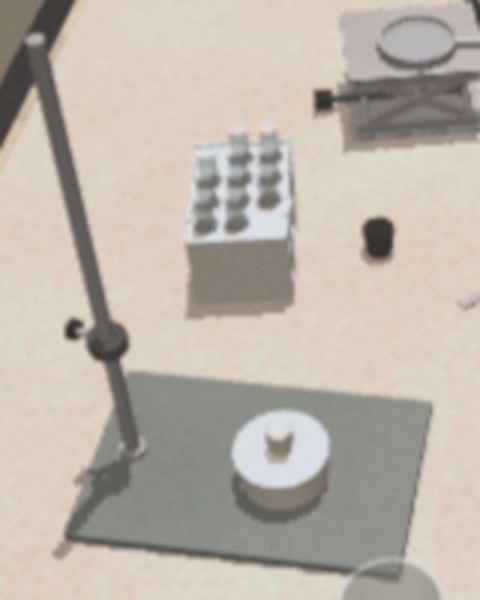

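View pics/c4.png

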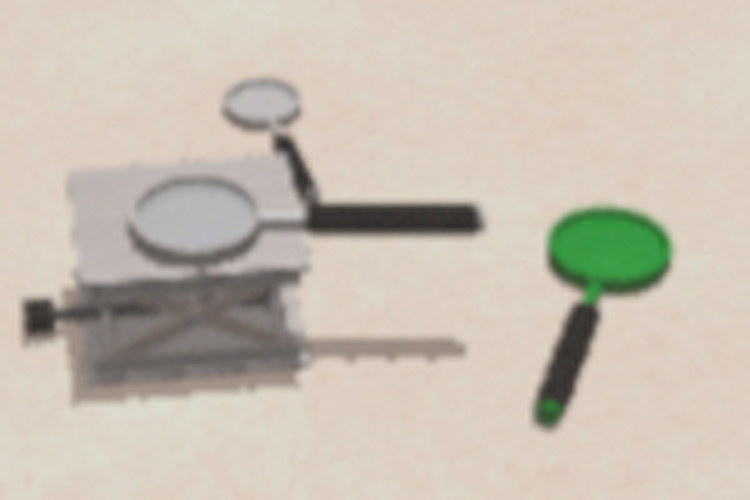

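```bash
cat >> h.py <<'E'
def tri(obs):
    A=np.zeros((3,3));b=np.zeros(3);L=[]
    for n,u,v in obs:
        c,f,R,t=K(n);o=-R.T@t;r=R.T@np.array([(u-c['cx'])/f,(v-c['cy'])/f,1]);r/=np.linalg.norm(r)
        M=np.eye(3)-np.outer(r,r);A+=M;b+=M@o;L.append((o,r))
    X=np.linalg.solve(A,b); return X,[np.linalg.norm((np.eye(3)-np.outer(r,r))@(X-o)) for o,r in L]
def ell(mask,x0,y0):
    c=max(cv2.findContours(mask.astype(np.uint8),cv2.RETR_EXTERNAL,cv2.CHAIN_APPROX_NONE)[0],key=cv2.contourArea)
    e=cv2.fitEllipse(c); return (e[0][0]+x0,e[0][1]+y0),e[1],e[2]
E
python3 - <<'E'
from h import *
T=np.load('top_0.npz');S=np.load('side_0.npz')
Pt=pts('top',T['d']);Ps=pts('side',S['d'])
# lid disc in top by brightness
p=T['p'][150:186,220:256].astype(int);print('plate',p[30,20],'lid',p[20,10])
m=(p.sum(2)>(p[30,20].sum()+p[20,10].sum())/2);e=ell(m,220,150);print('lid top ell',e,ray('top',*e[0],.042))
p=S['p'][270:316,252:296].astype(int)
print('knob tri',tri([('top',237,166.5),('side',273,282.7)]), 'collar tri',tri([('top',235.6,121.8),('side',215.7,253.7)]))
# depth based: lid points & knob
for nm,P in(('top',Pt),('side',Ps)):
    near=np.hypot(P[...,0]-.606,P[...,1]-.246)<.06
    k=near&(P[...,2]>.058)&(P[...,2]<.09);print(nm,'knob',k.sum(),P[k].mean(0) if k.any() else 0)
    k=near&(P[...,2]>.03)&(P[...,2]<.053);print(nm,'lid',k.sum(),P[k].mean(0))
    # plate heading
    b=(P[...,2]>.006)&(P[...,2]<.02)&(abs(P[...,0]-.63)<.2)&(abs(P[...,1]-.24)<.13)
# dark grey plate contour in top
p=T['p'].astype(int).sum(2)
m=np.zeros((400,640),np.uint8);m[115:210,210:275]=(p[115:210,210:275]<390)
print('vals',p[195,230],p[195,280],p[215,240])
# lens handle & glass in top
q=T['p'].astype(int)
m=np.zeros((400,640),np.uint8);m[197:235,375:400]=q[197:235,375:400].sum(2)<200
c=max(cv2.findContours(m,0,1)[0],key=cv2.contourArea);r=cv2.minAreaRect(c);print('handle top',r,ray('top',*r[0],.088))
q=S['p'].astype(int);m=np.zeros((400,640),np.uint8);m[145:162,338:380]=q[145:162,338:380].sum(2)<220
c=max(cv2.findContours(m,0,1)[0],key=cv2.contourArea);r2=cv2.minAreaRect(c);print('handle side',r2,tri([('top',*r[0]),('side',*r2[0])]))
for n,(u,v) in(('top',(350+143/4,130+193/4)),('side',(280+195/5,110+218/5))): print('glass',n,ray(n,u,v,.083))
print('tri',tri([('top',385.75,178.25),('side',319,153.6)]))
print('glass edges top',ray('top',350+93/4,178.25,.083),ray('top',350+193/4,178.25,.083))
for z in(0.0,): print('stopper',ray('top',319,178,.01),'beaker',ray('top',187,200,.05),'rack',ray('top',315,141,.08),'spat',ray('top',303,205,0),ray('top',337,241,0))
E
```

```text
plate [75 78 76] lid [114 120 124]
lid top ell ((237.30743598937988, 166.65413284301758), (21.11517333984375, 21.820098876953125), 51.70750427246094) [0.61089387 0.24747581 0.042     ]
knob tri (array([0.61031003, 0.24440515, 0.06168349]), [np.float64(0.0022376685755647755), np.float64(0.002237668575564952)]) collar tri (array([0.73163818, 0.23393046, 0.13166886]), [np.float64(0.0013359866719651868), np.float64(0.0013359866719651256)])
top knob 35 [0.609206   0.24702037 0.06654168]
top lid 366 [0.60894362 0.24695401 0.04356305]
side knob 64 [0.61331313 0.25081011 0.0657015 ]
side lid 644 [0.61220011 0.25370829 0.04198598]
vals 232 345 331
handle top ((390.41546630859375, 213.82310485839844), (32.24903106689453, 5.333493232727051), 82.87498474121094) [ 0.45208778 -0.22266228  0.088     ]
handle side ((356.4320068359375, 153.12400817871094), (37.208168029785156, 10.464797973632812), 10.304845809936523) (array([ 0.45579247, -0.2239302 ,  0.08037954]), [np.float64(0.0033710135612703656), np.float64(0.0033710135612705213)])
glass top [ 0.56039176 -0.21297448  0.083     ]
glass side [ 0.56440116 -0.20932293  0.083     ]
tri (array([ 0.56290878, -0.21344567,  0.0797627 ]), [np.float64(0.0020674631907925756), np.float64(0.0020674631907925496)])
glass edges top [ 0.56104406 -0.17511138  0.083     ] [ 0.55973993 -0.25081039  0.083     ]
stopper [ 0.5746754  -0.00986028  0.01      ] beaker [0.50707863 0.40253495 0.05      ] rack [6.80059975e-01 4.04362588e-05 8.00000000e-02] spat [0.48896331 0.04330078 0.        ] [ 0.37177889 -0.06415977  0.        ]
```

```bash
cat >> h.py <<'E'
from scipy.spatial.transform import Rotation as Ro
def Rh(deg):
    a=np.radians(deg);x=np.array([np.cos(a),np.sin(a),0]);y=np.array([0,0,-1.]);return np.stack([x,y,np.cross(x,y)],1)
def plan(pos,head):
    s=sensors.read_state();R=np.array(s['eef_rot']);p=np.array(s['position'])
    rv=Ro.from_matrix(R.T@Rh(head)).as_rotvec(degrees=True)
    print('t',s['clock'],'pos',p.round(4),'head',np.degrees(np.arctan2(R[1,0],R[0,0])).round(2),'open',round(s['opening'],4),'F',np.round(s['force'],2))
    print('rotvec now',rv.round(2),'shift cur axes mm',(R.T@(np.array(pos)-p)*1e3).round(1),'in target axes',(Rh(head).T@(np.array(pos)-p)*1e3).round(1))
E
python3 - <<'E'
from h import *
plan([.611,.248,.2],95)
E
python3 -m crank '[[[0,-6,0],[0,0,0],-1],[[0,-6,0],[0,0,0],-1],[[0,-6,0],[0,0,0],-1],[[0,-6,0],[0,0,0],-1],[[0,-6,0],[0,0,0],-1]]' 20
python3 - <<'E'
from h import *
plan([.611,.248,.2],95)
E
```

```text
t 0.1 pos [0.276  0.588  0.2308] head 64.86 open 0.0921 F [0.02 0.17 0.06]
rotvec now [-2.000e-02 -3.014e+01 -9.000e-02] shift cur axes mm [-165.4   31.1 -447.7] in target axes [-367.9   30.8 -304.1]
clock: 0.52
position: [0.2751, 0.5865, 0.2278]
eef_rot: [[-0.107, -0.002, -0.994], [0.994, -0.007, -0.107], [-0.006, -1.0, 0.003]]
force: [0.2, 0.5, -0.0]
opening: 0.092
t 0.5167 pos [0.2751 0.5865 0.2278] head 96.13 open 0.092 F [ 0.24  0.48 -0.03]
rotvec now [-0.16  1.13 -0.37] shift cur axes mm [-372.2   29.4 -298. ] in target axes [-366.5   27.8 -305.1]
```

```bash
python3 -m crank '[[[0,0,0],[-26,0,-21],-1],[[0,0,0],[-26,0,-21],-1],[[0,0,0],[-26,0,-21],-1],[[0,0,0],[-26,0,-21],-1],[[0,0,0],[-26,0,-21],-1],[[0,0,0],[-26,0,-21],-1],[[0,0,0],[-26,0,-21],-1],[[0,0,0],[-26,0,-21],-1],[[0,0,0],[-26,0,-21],-1],[[0,0,0],[-26,0,-21],-1]]' >/dev/null
python3 - <<'E'
from h import *
plan([.611,.248,.2],95)
E
```

```text
t 1.35 pos [0.5129 0.3491 0.2222] head 97.56 open 0.0921 F [-0.56  0.35  0.42]
rotvec now [-0.81  2.56 -0.44] shift cur axes mm [-112.9   21.8  -84.2] in target axes [-109.2   22.2  -88.9]
```

```bash
python3 -m crank '[[[0,1,0],[-26,2,-20],-1],[[0,1,0],[-26,2,-20],-1],[[0,0,0],[-26,2,-20],-1],[[0,0,0],[-20,2,-16],-1],[[0,0,0],[-8,2,-6],-1],[[0,0,0],[0,0,0],-1],[[0,0,0],[0,0,0],-1]]' >/dev/null
python3 - <<'E'
from h import *
plan([.611,.248,.1],95)
p,d=grab('top','1');grab('side','1')
E
```

```text
t 1.9333 pos [0.6135 0.2375 0.208 ] head 94.72 open 0.0918 F [-0.56  0.61  0.38]
rotvec now [-0.98 -0.29 -0.78] shift cur axes mm [ 12.2 107.9  -0.2] in target axes [ 10.7 108.    1.6]
```

View pics/side_1.png

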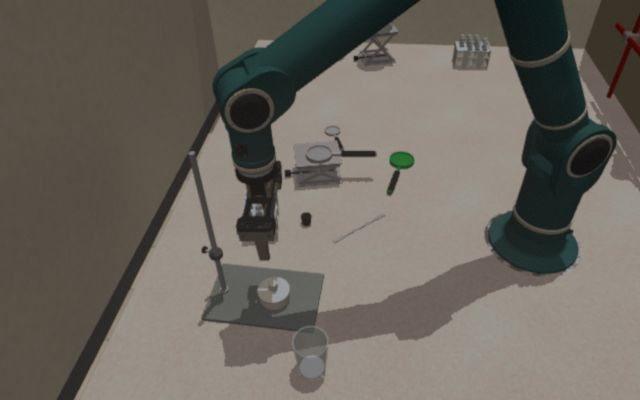

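View pics/top_1.png

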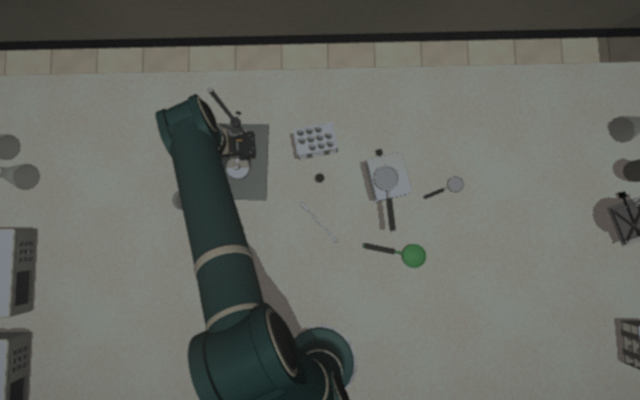

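```bash
python3 - <<'E'
from h import *
print('knob top side',ray('side',273,282.7,.067),'top',ray('top',237,166.5,.068))
S=np.load('side_0.npz')['p'].astype(int)
p=S[270:316,252:296];b=p.sum(2);print(b[::3,::4])
E
python3 -m crank '[[[-0.5,0,-0.4],[6,20,1],-1],[[-0.5,0,-0.4],[6,20,1],-1],[[0,0,0],[0,20,0],-1],[[0,0,0],[0,18,0],-1],[[0,0,0],[0,0,0],-1]]' >/dev/null
python3 - <<'E'
from h import *
plan([.611,.248,.064],95)
grab('side','2')
E
```

```text
knob top side [0.6113338 0.2484318 0.067    ] top [0.60696744 0.24279387 0.068     ]
[[280 284 285 278 279 286 280 289 305 324 364]
 [281 281 280 279 276 280 279 276 276 278 278]
 [275 278 278 279 282 322 332 291 279 280 278]
 [276 275 284 326 442 441 445 444 366 281 280]
 [278 276 323 445 427 446 426 446 447 309 278]
 [275 275 442 446 369 424 287 446 445 427 284]
 [275 287 446 446 404 243 248 445 446 439 280]
 [276 290 446 446 384 261 363 446 448 433 286]
 [274 275 443 446 440 395 443 445 449 304 283]
 [271 279 392 446 444 446 444 447 422 217 283]
 [277 271 217 410 444 445 444 384 235 210 282]
 [275 274 198 237 254 267 257 244 231 209 285]
 [275 280 191 224 241 249 245 246 202 279 283]
 [274 280 212 185 208 223 224 198 221 281 286]
 [281 277 278 212 186 190 195 240 285 289 284]
 [279 283 283 279 276 279 286 285 284 282 287]]
t 2.45 pos [0.6038 0.2639 0.1313] head 95.75 open 0.0921 F [-1.1  -0.27 -0.26]
rotvec now [0.27 0.75 0.53] shift cur axes mm [-17.1  67.2  -5.3] in target axes [-16.4  67.3  -5.8]
```

View pics/side_2.png

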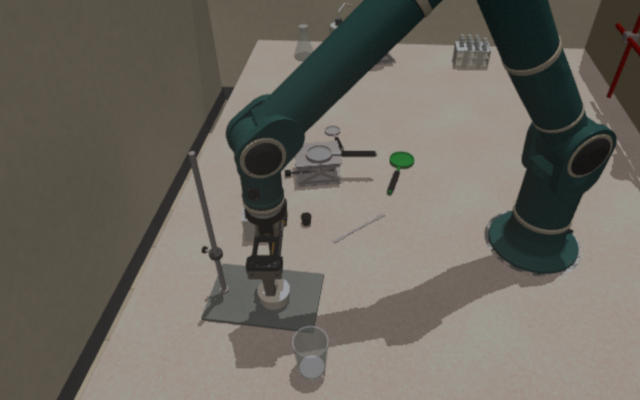

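```bash
python3 -m crank '[[[0,0.3,0.3],[-8,2,-3],-1],[[0,0,0],[-5,2,-2],-1],[[0,0,0],[0,0,0],-1],[[0,0,0],[0,0,0],-1]]' >/dev/null
python3 - <<'E'
from h import *
plan([.611,.247,.064],95)
E
python3 -m crank '[[[0,0,0],[0,0,0],-1],[[0,0,0],[0,0,0],-1]]' >/dev/null
python3 - <<'E'
from h import *
plan([.611,.247,.064],95)
E
```

```text
t 2.8333 pos [0.6119 0.255  0.1333] head 95.71 open 0.0916 F [-0.3   0.46  0.48]
rotvec now [0.68 0.71 0.43] shift cur axes mm [-8.4 69.2  2.5] in target axes [-7.9 69.3  1.6]
t 3.0 pos [0.613  0.2548 0.135 ] head 95.64 open 0.0921 F [ 0.29 -0.71 -0.08]
rotvec now [0.82 0.64 0.47] shift cur axes mm [-8.1 70.9  3.8] in target axes [-7.6 71.   2.7]
```

```bash
python3 -m crank '[[[0.6,0.3,0.3],[-3,14,1],-1],[[0,0.3,0],[-3,14,1],-1],[[0,0,0],[-2,14,0],-1],[[0,0,0],[0,8,0],-1],[[0,0,0],[0,2,0],-1]]' >/dev/null
python3 - <<'E'
from h import *
plan([.611,.247,.064],95)
E
```

```text
t 3.4167 pos [0.6133 0.2462 0.0807] head 94.92 open 0.092 F [ 0.1  -0.76  0.37]
rotvec now [ 0.33 -0.08  0.19] shift cur axes mm [ 0.9 16.7  2.4] in target axes [ 1.  16.7  2.3]
```

```bash
python3 -m crank '[[[0,0,0],[0.5,7,1.5],-1],[[0,0,0],[0,6,0.5],-1],[[0,0,0],[0,2,0],-1],[[0,0,0],[0,0,0],-1]]' >/dev/null
python3 - <<'E'
from h import *
plan([.611,.247,.064],95)
grab('side','3')
p=cv2.imread('pics/side_3.png')[200:340,190:350];cv2.imwrite('pics/side_3c.png',cv2.resize(p,None,fx=4,fy=4,interpolation=2))
E
```

```text
t 3.75 pos [0.6106 0.2467 0.0629] head 94.92 open 0.0917 F [-0.55  0.91  0.17]
rotvec now [ 0.21 -0.08  0.16] shift cur axes mm [ 0.2 -1.1 -0.4] in target axes [ 0.2 -1.1 -0.4]
```

View pics/side_3c.png

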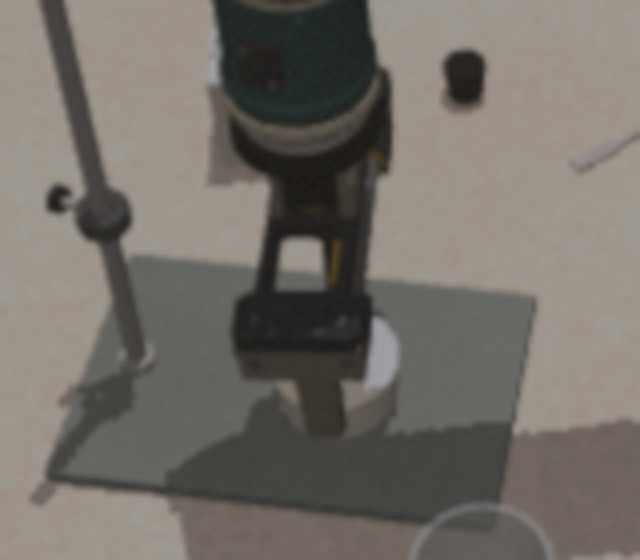

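Run:
```python
from h import *
for X in [(.6106,.2467,.044),(.6106-.005,.2467+.046,.046),(.6106-.006,.2467+.062,.046)]: print(proj('side',X))
s=sensors.read_state(); R=np.array(s['eef_rot']);p=np.array(s['position'])
for dx in(.046,.064):
  for dz in(-.01,.01): print(dx,dz,proj('side',p+R@np.array([dx,.017,dz])))
```

```text
(np.float64(274.37637628515324), np.float64(288.7464121750765))
(np.float64(272.6180083389164), np.float64(305.41048959015507))
(np.float64(271.66350216341124), np.float64(311.6439637262175))
0.046 -0.01 (np.float64(267.42200788960383), np.float64(305.21402126522895))
0.046 0.01 (np.float64(276.73454420848503), np.float64(305.3272828904819))
0.064 -0.01 (np.float64(266.4788227657605), np.float64(312.2077893169936))
0.064 0.01 (np.float64(275.91105550925835), np.float64(312.3269519235423))
```

```bash
python3 -m crank '[[[0,0,0],[0,-1,0],1],[[0,0,0],[0,0,0],1],[[0,0,0],[0,0,0],1],[[0,0,0],[0,0,0],1],[[0,0,0],[0,0,0],1],[[0,0,0],[0,0,0],1],[[0,0,0],[0,0,0],1]]' 20
python3 - <<'E'
from h import *
plan([.611,.247,.064],95)
E
```

```text
clock: 4.38
position: [0.6122, 0.2477, 0.0669]
eef_rot: [[-0.086, 0.008, -0.996], [0.996, 0.005, -0.086], [0.004, -1.0, -0.008]]
force: [0.2, 0.5, 0.2]
opening: 0.0474
t 4.3833 pos [0.6122 0.2477 0.0669] head 94.94 open 0.0474 F [0.16 0.45 0.19]
rotvec now [ 0.46 -0.06  0.25] shift cur axes mm [-0.6  2.9  1.3] in target axes [-0.6  2.9  1.3]
```

```bash
python3 -m crank '[[[0,0,0],[0,1.5,0.5],1],[[0,0,0],[0,1,0.3],1],[[0,0,0],[0,0.6,0],1],[[0,0,0],[0,0.5,0],1],[[0,0,0],[0,0.4,0],1],[[0,0,0],[0,0.4,0],1]]' 20
python3 - <<'E'
from h import *
plan([.611,.247,.064],95)
E
```

```text
clock: 4.88
position: [0.6115, 0.2476, 0.0631]
eef_rot: [[-0.086, 0.008, -0.996], [0.996, 0.005, -0.086], [0.004, -1.0, -0.008]]
force: [-1.0, -0.6, 5.1]
opening: 0.0195
t 4.8833 pos [0.6115 0.2476 0.0631] head 94.93 open 0.0195 F [-1.03 -0.65  5.15]
rotvec now [ 0.46 -0.07  0.25] shift cur axes mm [-0.5 -1.   0.5] in target axes [-0.5 -0.9  0.5]
```

```bash
python3 -m crank '[[[0,0,0],[0,-1,0],1],[[0,0,0],[0,-3,0],1],[[0,0,0],[0,-6,0],1],[[0,0,0],[0,-10,0],1],[[0,0,0],[0,-12,0],1],[[0,0,0],[0,-8,0],1],[[0,0,0],[0,-3,0],1]]' 20 >/dev/null
python3 - <<'E'
from h import *
plan([.44,.25,.1],95)
grab('side','4')
p=cv2.imread('pics/side_4.png')[200:340,190:350];cv2.imwrite('pics/side_4c.png',cv2.resize(p,None,fx=4,fy=4,interpolation=2))
E
```

```text
t 5.4667 pos [0.6104 0.2471 0.1087] head 94.93 open 0.0196 F [0.05 0.31 0.2 ]
rotvec now [ 0.35 -0.07  0.21] shift cur axes mm [ 17.6   7.7 169.6] in target axes [ 17.8   8.7 169.5]
```

View pics/side_4c.png

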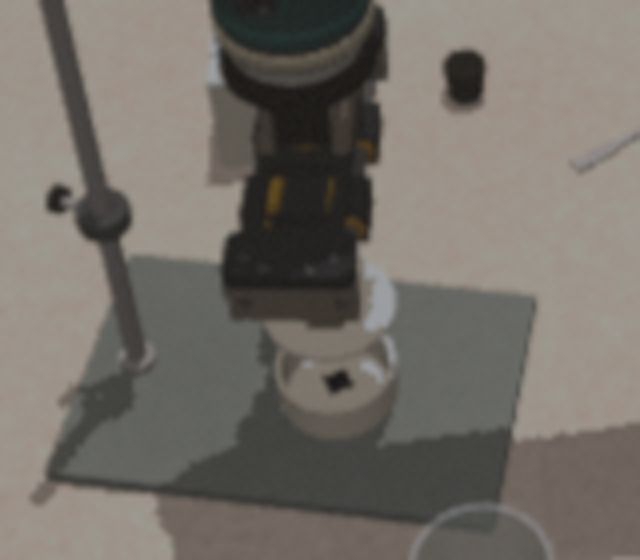

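The lid hangs in the fingers and the crystal shows at side pixel (275,295). Next I'll carry the lid towards -x.

```bash
python3 -m crank '[[[0,0,0],[0,0,6],1],[[0,0,0],[1,0,12],1],[[0,0,0],[1,0,18],1],[[0,0,0],[1,0,20],1],[[0,0,0],[1,0,20],1],[[0,0,0],[1,0,20],1],[[0,0,0],[1,0,16],1],[[0,0,0],[1,0,10],1],[[0,0,0],[1,0,5],1],[[0,0,0],[0,0,1],1],[[0,0,0],[0,0,0],1]]' 20 >/dev/null
python3 - <<'E'
from h import *
print('crystal side',ray('side',275,295.2,.0225))
plan([.44,.25,.1],95)
E
```

```text
crystal side [0.61082268 0.24785606 0.0225    ]
t 6.4333 pos [0.4722 0.2421 0.1071] head 94.93 open 0.0188 F [-0.31 -0.67 -0.91]
rotvec now [ 0.3  -0.07  0.16] shift cur axes mm [10.6  7.  31.4] in target axes [10.7  7.1 31.4]
```

```bash
python3 -m crank '[[[0,0,0],[2,0,8],1],[[0,0,0],[2,0,12],1],[[0,0,0],[2,4,8],1],[[0,0,0],[1,6,3],1],[[0,0,0],[0,8,0],1],[[0,0,0],[0,8,0],1],[[0,0,0],[0,8,0],1],[[0,0,0],[0,6,0],1],[[0,0,0],[0,3,0],1],[[0,0,0],[0,0,0],1]]' 20 >/dev/null
python3 - <<'E'
from h import *
plan([.44,.25,.027],95)
grab('side','5')
p=cv2.imread('pics/side_5.png')[220:360,220:380];cv2.imwrite('pics/side_5c.png',cv2.resize(p,None,fx=4,fy=4,interpolation=2))
E
```

```text
t 7.2667 pos [0.4396 0.2467 0.0581] head 94.82 open 0.0191 F [ 0.57  0.56 -0.07]
rotvec now [ 0.31 -0.18  0.12] shift cur axes mm [ 3.2 31.2 -0.5] in target axes [ 3.3 31.1 -0.7]
```

View pics/side_5c.png

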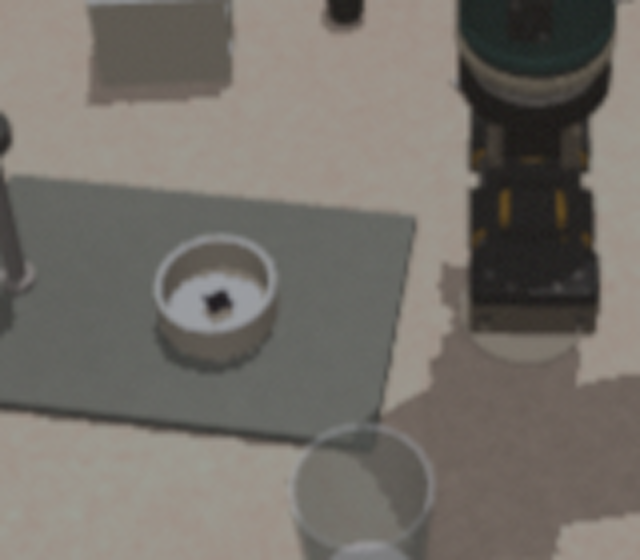

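```bash
python3 -m crank '[[[0,0,0],[0,5,0],1],[[0,0,0],[0,6,0],1],[[0,0,0],[0,5,0],1],[[0,0,0],[0,3,0],1],[[0,0,0],[0,2,0],1],[[0,0,0],[0,1,0],1],[[0,0,0],[0,1,0],1]]' 20 >/dev/null
python3 - <<'E'
from h import *
plan([.44,.25,.027],95)
E
```

```text
t 7.9 pos [0.4411 0.247  0.0337] head 94.77 open 0.019 F [ 0.45  0.07 -1.49]
rotvec now [ 0.44 -0.23  0.18] shift cur axes mm [3.  6.7 0.9] in target axes [3.  6.7 0.9]
```

```bash
python3 -m crank '[[[0,0,0],[0,2,0],1],[[0,0,0],[0,2,0],1],[[0,0,0],[0,1.5,0],1],[[0,0,0],[0,1.5,0],1]]' 20 >/dev/null
python3 - <<'E'
from h import *
plan([.44,.25,.027],95)
E
```

```text
t 8.2333 pos [0.4415 0.2473 0.0265] head 94.78 open 0.0192 F [-0.66 -1.   -0.38]
rotvec now [ 0.49 -0.22  0.21] shift cur axes mm [ 2.8 -0.5  1.3] in target axes [ 2.8 -0.5  1.3]
```

```bash
python3 -m crank '[[[0,0,0],[0,1,0],1],[[0,0,0],[0,1,0],1]]' 20 >/dev/null
python3 - <<'E'
from h import *
plan([.44,.25,.027],95)
E
python3 -m crank '[[[0,0,0],[0,1,0],1],[[0,0,0],[0,1,0],1]]' 20 >/dev/null
python3 - <<'E'
from h import *
plan([.44,.25,.027],95)
E
```

```text
t 8.4 pos [0.4416 0.2474 0.0258] head 94.78 open 0.0191 F [-6.31 -2.56 20.33]
rotvec now [ 0.46 -0.22  0.19] shift cur axes mm [ 2.7 -1.2  1.3] in target axes [ 2.7 -1.2  1.3]
t 8.5667 pos [0.4415 0.2474 0.0259] head 94.78 open 0.0193 F [-2.83 -1.68 10.24]
rotvec now [ 0.44 -0.22  0.18] shift cur axes mm [ 2.7 -1.1  1.3] in target axes [ 2.7 -1.1  1.3]
```

Contact at the expected height (0.026 m). I'll release and lift.

```bash
python3 -m crank '[[[0,0,0],[0,0,0],1],[[0,0,0],[0,0,0],-1],[[0,0,0],[0,0,0],-1],[[0,0,0],[0,0,0],-1],[[0,0,0],[0,0,0],-1],[[0,0,0],[0,0,0],-1],[[0,0,0],[0,0,0],-1],[[0,0,0],[0,0,0],-1]]' 20 >/dev/null
python3 - <<'E'
from h import *
plan([.44,.25,.2],95)
E
python3 -m crank '[[[0,0,0],[0,-3,0],-1],[[0,0,0],[0,-8,0],-1],[[0,0,0],[0,-15,0],-1],[[0,0,0],[0,-20,0],-1],[[0,0,0],[0,-25,0],-1],[[0,0,0],[0,-25,0],-1],[[0,0,0],[0,-25,0],-1],[[0,0,0],[0,-20,0],-1],[[0,0,0],[0,-10,0],-1],[[0,0,0],[0,0,0],-1]]' 20 >/dev/null
python3 - <<'E'
from h import *
plan([.4525,-.2205,.2],95)
grab('side','6')
p=cv2.imread('pics/side_6.png')[220:360,220:380];cv2.imwrite('pics/side_6c.png',cv2.resize(p,None,fx=4,fy=4,interpolation=2))
E
```

```text
t 9.2333 pos [0.4422 0.2478 0.0263] head 94.78 open 0.0641 F [ 0.05 -0.38 -0.09]
rotvec now [ 0.53 -0.22  0.22] shift cur axes mm [   3.1 -173.7    0.4] in target axes [   2.4 -173.7    2. ]
t 10.0667 pos [0.4398 0.2464 0.1884] head 94.78 open 0.0922 F [ 0.78  0.19 -0.5 ]
rotvec now [ 0.49 -0.22  0.2 ] shift cur axes mm [-466.3  -13.5   26.1] in target axes [-466.3  -11.6   28. ]
```

View pics/side_6c.png

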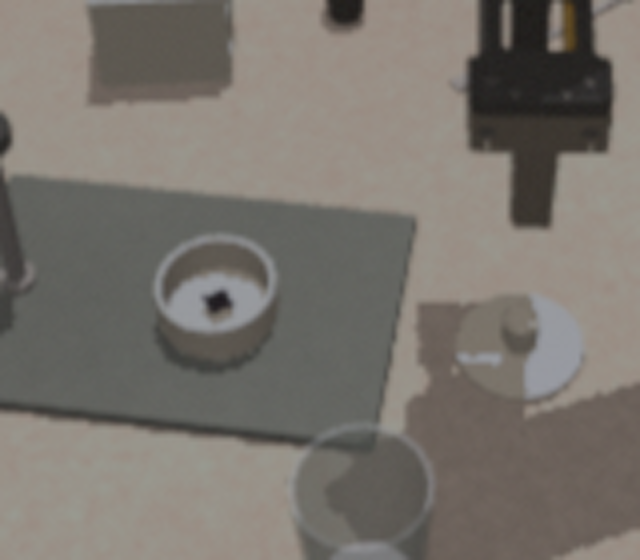

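```bash
python3 -m crank '[[[0,0,0],[-10,0,0],-1],[[0,0,0],[-20,0,1],-1],[[0,0,0],[-28,0,1],-1],[[0,0,0],[-28,0,2],-1],[[0,0,0],[-28,0,2],-1],[[0,0,0],[-28,0,2],-1],[[0,0,0],[-28,0,2],-1],[[0,0,0],[-28,0,2],-1],[[0,0,0],[-28,0,2],-1],[[0,0,0],[-28,0,2],-1],[[0,0,0],[-28,0,2],-1]]' 20 >/dev/null
python3 - <<'E'
from h import *
plan([.453,-.221,.2],95)
E
```

```text
t 11.0333 pos [ 0.436  -0.0504  0.1761] head 95.38 open 0.092 F [-0.02  0.01 -0.34]
rotvec now [-0.75  0.38  0.07] shift cur axes mm [-171.5  -24.1   -0.6] in target axes [-171.5  -23.9   -2.1]
```

```bash
python3 -m crank '[[[0,0,0],[-24,-2,0],-1],[[0,0,0],[-24,-2,0],-1],[[0,0,0],[-24,-2,0],-1],[[0,0,0],[-20,-2,0],-1],[[0,0,0],[-16,-2,0],-1],[[0,0,0],[-8,0,0],-1],[[0,0,0],[-3,0,0],-1],[[0,0,0],[0,0,0],-1]]' 20 >/dev/null
python3 - <<'E'
from h import *
plan([.453,-.221,.2],95)
E
```

```text
t 11.7 pos [ 0.435  -0.185   0.1776] head 94.5 open 0.0919 F [ 0.8   0.6  -0.25]
rotvec now [-1.88 -0.5   0.14] shift cur axes mm [-37.3 -22.9 -14.3] in target axes [-37.5 -22.4 -14.8]
```

```bash
python3 -m crank '[[[-1,0,0],[-12,0,-5],-1],[[-0.6,-0.3,0],[-12,0,-5],-1],[[0,0,0],[-8,0,-4],-1],[[0,0,0],[-3,0,-1],-1],[[0,0,0],[0,0,0],-1]]' 20 >/dev/null
python3 - <<'E'
from h import *
plan([.453,-.221,.079],95)
grab('top','7');grab('side','7')
for n,a in(('top',(330,440,130,250)),('side',(270,400,90,210))):
    p=cv2.imread(f'pics/{n}_7.png')[a[2]:a[3],a[0]:a[1]];cv2.imwrite(f'pics/{n}_7c.png',cv2.convertScaleAbs(cv2.resize(p,None,fx=4,fy=4,interpolation=2),alpha=1.4))
E
```

```text
t 12.1167 pos [ 0.4519 -0.2143  0.1746] head 95.17 open 0.0919 F [-1.72  0.46  0.47]
rotvec now [-0.54  0.17  0.41] shift cur axes mm [-7.5 95.5 -1.4] in target axes [-6.8 95.6 -0.5]
```

View pics/top_7c.png

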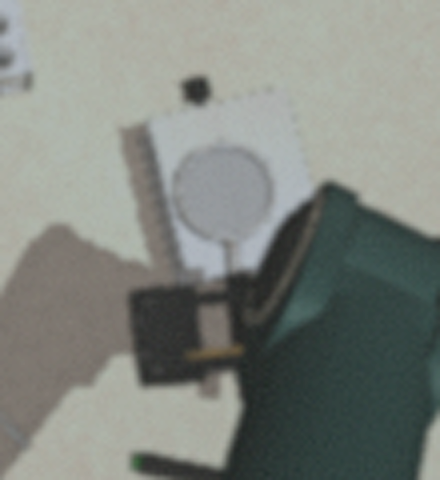

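View pics/side_7c.png

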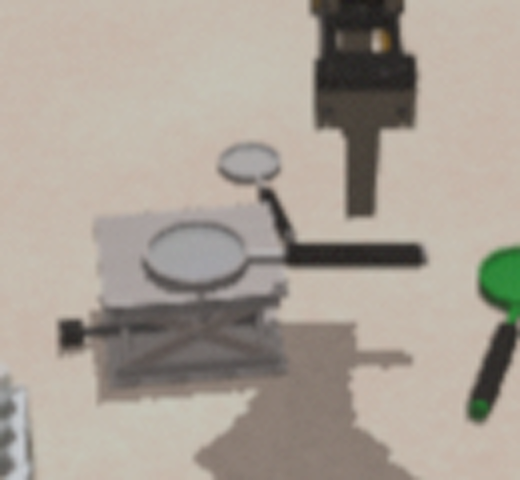

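```bash
python3 -m crank '[[[-0.4,0,0.4],[-3,14,0],-1],[[0,0,0],[-3,18,0],-1],[[0,0,0],[-2,18,0],-1],[[0,0,0],[0,14,0],-1],[[0,0,0],[0,6,0],-1],[[0,0,0],[0,2,0],-1]]' 20 >/dev/null
python3 - <<'E'
from h import *
plan([.453,-.221,.079],95)
E
```

```text
t 12.7167 pos [ 0.4537 -0.2172  0.1014] head 95.55 open 0.0921 F [1.15 0.29 0.96]
rotvec now [0.06 0.55 0.07] shift cur axes mm [-3.7 22.4  1.1] in target axes [-3.7 22.4  1. ]
```

```bash
python3 -m crank '[[[0,0.3,0],[-2,9,0],-1],[[0,0.2,0],[-2,9,0],-1],[[0,0,0],[-1,4,0],-1],[[0,0,0],[0,1,0],-1],[[0,0,0],[0,0,0],-1]]' 20 >/dev/null
python3 - <<'E'
from h import *
plan([.453,-.221,.079],95)
grab('side','8')
for n,a in(('side',(270,400,90,210)),):
    p=cv2.imread(f'pics/{n}_8.png')[a[2]:a[3],a[0]:a[1]];cv2.imwrite(f'pics/{n}_8c.png',cv2.convertScaleAbs(cv2.resize(p,None,fx=4,fy=4,interpolation=2),alpha=1.4))
E
```

```text
t 13.1333 pos [ 0.4552 -0.2219  0.0774] head 95.08 open 0.0919 F [-0.06 -0.61  0.01]
rotvec now [0.14 0.08 0.06] shift cur axes mm [ 1.1 -1.6  2.1] in target axes [ 1.1 -1.6  2.1]
```

View pics/side_8c.png

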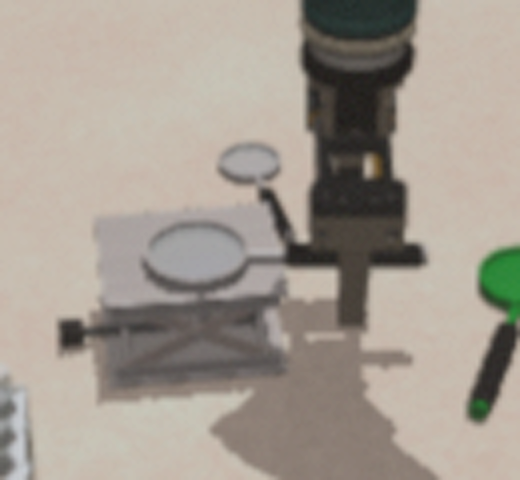

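```bash
python3 -m crank '[[[0,0,0],[0,-0.5,0.5],1],[[0,0,0],[0,-0.5,0.3],1],[[0,0,0],[0,0,0],1],[[0,0,0],[0,0,0],1],[[0,0,0],[0,0,0],1],[[0,0,0],[0,0,0],1],[[0,0,0],[0,0,0],1],[[0,0,0],[0,0.3,0],1],[[0,0,0],[0,0.3,0],1],[[0,0,0],[0,0.3,0],1],[[0,0,0],[0,0.3,0],1]]' 50 >/dev/null
python3 - <<'E'
from h import *
plan([.453,-.221,.079],95)
E
```

```text
t 14.1 pos [ 0.4556 -0.2224  0.0792] head 95.08 open 0.0205 F [-0.36 -0.46 -0.17]
rotvec now [ 0.35  0.08 -0.03] shift cur axes mm [1.7 0.2 2.4] in target axes [1.7 0.2 2.4]
```

```bash
python3 -m crank '[[[0,0,0],[0,0.3,0],1],[[0,0,0],[0,0.3,0],1],[[0,0,0],[0,0.3,0],1]]' 50 >/dev/null
python3 - <<'E'
from h import *
plan([.453,-.221,.079],95)
E
python3 -m crank '[[[0,0,0],[0,-2,0],1],[[0,0,0],[0,-4,0],1],[[0,0,0],[0,-8,0],1],[[0,0,0],[0,-12,0],1],[[0,0,0],[0,-15,0],1],[[0,0,0],[0,-15,0],1],[[0,0,0],[0,-12,0],1],[[0,0,0],[0,-8,0],1],[[0,0,0],[0,-3,0],1],[[0,0,0],[0,0,0],1]]' 50 >/dev/null
python3 - <<'E'
from h import *
plan([.5,.238,.19],95)
grab('side','9')
for n,a in(('side',(270,400,90,210)),):
    p=cv2.imread(f'pics/{n}_9.png')[a[2]:a[3],a[0]:a[1]];cv2.imwrite(f'pics/{n}_9c.png',cv2.convertScaleAbs(cv2.resize(p,None,fx=4,fy=4,interpolation=2),alpha=1.4))
E
```

```text
t 14.35 pos [ 0.4555 -0.2226  0.0785] head 95.07 open 0.0172 F [-1.53 -0.05  3.5 ]
rotvec now [ 0.35  0.07 -0.03] shift cur axes mm [ 1.9 -0.5  2.3] in target axes [ 1.9 -0.5  2.3]
t 15.1833 pos [ 0.4522 -0.2215  0.1622] head 95.08 open 0.0175 F [ 0.84 -0.51 -1.77]
rotvec now [0.   0.08 0.12] shift cur axes mm [453.5 -26.8 -88.3] in target axes [453.6 -27.8 -87.6]
```

View pics/side_9c.png

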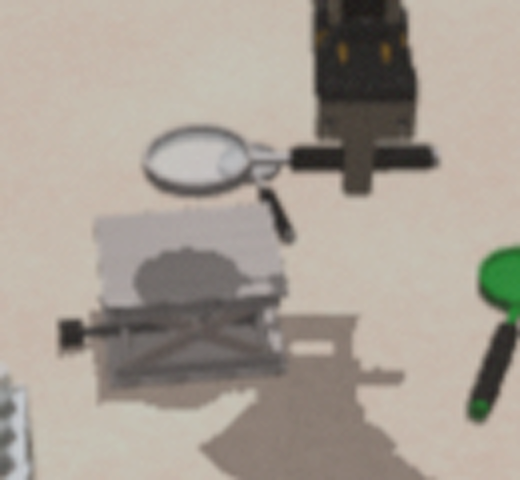

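```bash
python3 -m crank '[[[0,0,0],[6,0,0],1],[[0,0,0],[12,0,-1],1],[[0,0,0],[18,0,-2],1],[[0,0,0],[22,0,-2],1],[[0,0,0],[22,0,-2],1],[[0,0,0],[22,0,-2],1],[[0,0,0],[22,0,-2],1],[[0,0,0],[22,0,-2],1],[[0,0,0],[22,0,-2],1],[[0,0,0],[22,0,-2],1],[[0,0,0],[22,0,-2],1],[[0,0,0],[22,0,-2],1]]' 50 >/dev/null
python3 - <<'E'
from h import *
plan([.5,.238,.165],95)
E
```

```text
t 16.2333 pos [0.4444 0.0233 0.1535] head 94.5 open 0.0176 F [ 0.56 -0.38 -1.04]
rotvec now [-1.1  -0.49  0.2 ] shift cur axes mm [209.7 -12.1 -72.1] in target axes [209.  -11.5 -74.1]
```

```bash
python3 -m crank '[[[0,0,0],[22,-2,-8],1],[[0,0,0],[22,-2,-8],1],[[0,0,0],[22,-2,-8],1],[[0,0,0],[22,-1,-8],1],[[0,0,0],[20,-1,-7],1],[[-0.3,0,0],[15,-1,-5],1],[[-0.3,0,0],[8,0,-3],1],[[-0.2,0,0],[3,0,-1],1],[[0,0,0],[0,0,0],1]]' 50 >/dev/null
python3 - <<'E'
from h import *
plan([.5,.238,.165],95)
E
```

```text
t 16.9833 pos [0.4736 0.1751 0.1546] head 95.06 open 0.0175 F [ 0.3  -0.58 -1.82]
rotvec now [-1.21  0.06  0.19] shift cur axes mm [ 60.4 -10.8 -31.6] in target axes [ 60.4 -10.4 -31.8]
```

```bash
python3 -m crank '[[[-0.4,0,0],[10,0,-4],1],[[-0.4,0,0],[14,0,-7],1],[[-0.2,0,0],[14,1,-8],1],[[0,0,0],[10,2,-6],1],[[0,0,0],[5,2,-3],1],[[0,0,0],[2,1,-1],1],[[0,0,0],[0,0,0],1],[[0,0,0],[0,0,0],1]]' 50 >/dev/null
python3 - <<'E'
from h import *
plan([.5,.238,.1285],95)
for n,a in(('side',(180,340,170,310)),('top',(190,310,90,230))):
    grab(n,'10');p=cv2.imread(f'pics/{n}_10.png')[a[2]:a[3],a[0]:a[1]];cv2.imwrite(f'pics/{n}_10c.png',cv2.convertScaleAbs(cv2.resize(p,None,fx=4,fy=4,interpolation=2),alpha=1.4))
E
```

```text
t 17.65 pos [0.4987 0.2319 0.1461] head 94.65 open 0.0171 F [ 0.12 -0.25 -1.28]
rotvec now [-0.36 -0.35  0.02] shift cur axes mm [ 6.  17.5 -1.9] in target axes [ 6.  17.6 -1.8]
```

View pics/side_10c.png

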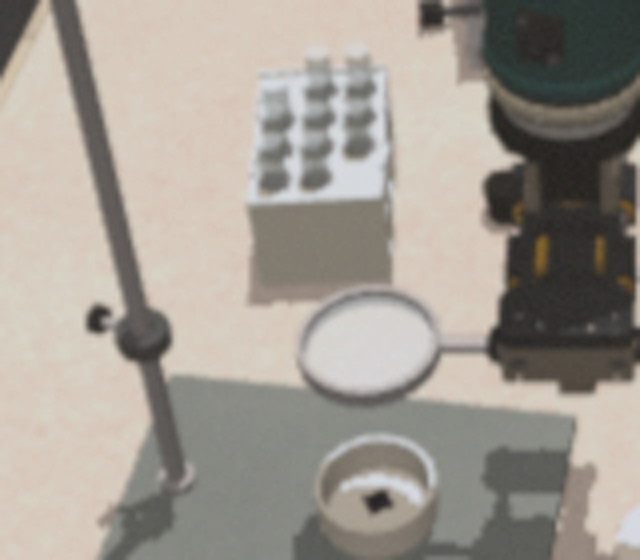

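View pics/top_10c.png

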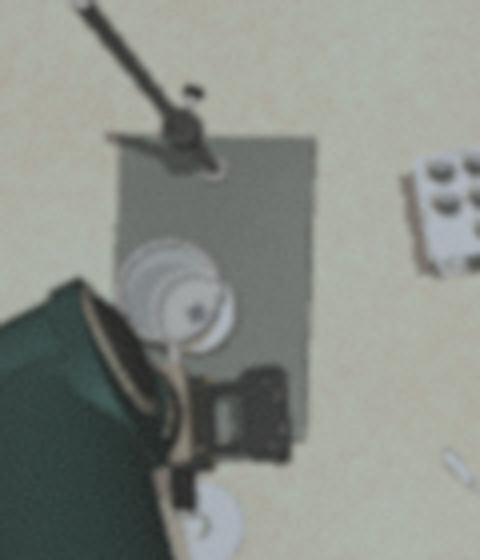

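Run:
```python
from h import *
rb=ray('side',224.25,289.5,.011);print('rod base side',rb,'top',ray('top',190+216/4,90+168/4,.011))
cr=ray('side',180+377/4,170+502/4,.0225);print('crystal side',cr,'top',ray('top',190+197/4,90+313/4,.0225),'(top through lens, biased)')
# z on rod vertical through rb at row of collar centre
c,f,R,t=K('side')
for (x,y) in [(rb[0],rb[1]),(.7316,.234),(.734,.238)]:
    zz=np.linspace(.08,.16,801);pr=np.array([proj('side',(x,y,z)) for z in zz]);i=np.argmin(abs(pr[:,1]-253.5));print('collar z',zz[i],'u',pr[i,0])
print('lens tri',tri([('side',272.25,255.75),('top',232.3,163.5)]))
s=sensors.read_state();Rt=np.array(s['eef_rot']);p=np.array(s['position'])
L=p+Rt@np.array([0,-.0025,-.111]);print('kin lens (-z tool forward)',L)
print('side ray lens at kin z',ray('side',272.25,255.75,L[2]),ray('top',232.3,163.5,L[2]))
d=np.load('side_10.npz')['d'];P=pts('side',d)
# depth: collar, rim pts
sel=P[245:263,207:223].reshape(-1,3);k=(np.hypot(sel[:,0]-.734,sel[:,1]-.238)<.025)&(sel[:,2]>.05);print('collar depth z',np.percentile(sel[k][:,2],[2,10,50,90,98]).round(4))
```

```text
rod base side [0.73286674 0.23455946 0.011     ] top [0.73034119 0.23278279 0.011     ]
crystal side [0.61234446 0.24883973 0.0225    ] top [0.60892232 0.24543333 0.0225    ] (top through lens, biased)
collar z 0.1332 u 215.56924413146925
collar z 0.1327 u 216.25495267196493
collar z 0.13690000000000002 u 214.32503712034878
lens tri (array([0.60526288, 0.2400168 , 0.14495265]), [np.float64(0.0023521274941034043), np.float64(0.002352127494103486)])
kin lens (-z tool forward) [0.60928816 0.240592   0.14801495]
side ray lens at kin z [0.60689168 0.24248337 0.14801495] [0.60233274 0.2390456  0.14801495]
collar depth z [0.1126 0.1298 0.1393 0.1556 0.1652]
```

```bash
python3 -m crank '[[[-0.2,0,0],[2,3,-2],1],[[-0.2,0,0],[2,4,-2],1],[[0,0,0],[1,4,-1],1],[[0,0,0],[0,2,0],1],[[0,0,0],[0,1,0],1],[[0,0,0],[0,0,0],1],[[0,0,0],[0,0,0],1]]' 50 >/dev/null
python3 - <<'E'
from h import *
plan([.5047,.2379,.1316],94.65)
E
```

```text
t 18.3333 pos [0.5035 0.2356 0.1307] head 94.49 open 0.0172 F [ 0.63 -0.12 -1.8 ]
rotvec now [ 0.06 -0.16 -0.03] shift cur axes mm [ 2.2 -0.9 -1.4] in target axes [ 2.2 -0.9 -1.4]
```

```bash
python3 -m crank '[[[0,0,0],[2,-0.5,-1.5],1],[[0,0,0],[0.5,0,0],1],[[0,0,0],[0,0,0],1],[[0,0,0],[0,0,0],1],[[0,0,0],[0,0,0],1],[[0,0,0],[0,0,0],1]]' 50 >/dev/null
python3 - <<'E'
from h import *
plan([.5047,.2379,.1316],94.65)
for n,a in(('side',(190,310,200,310)),('top',(200,280,100,220))):
    grab(n,'11');p=cv2.imread(f'pics/{n}_11.png')[a[2]:a[3],a[0]:a[1]];cv2.imwrite(f'pics/{n}_11c.png',cv2.convertScaleAbs(cv2.resize(p,None,fx=5,fy=5,interpolation=2),alpha=1.4))
E
```

```text
t 18.8333 pos [0.5052 0.2387 0.1318] head 94.49 open 0.0173 F [-0.06 -0.59 -1.49]
rotvec now [ 0.11 -0.16 -0.  ] shift cur axes mm [-0.7  0.2  0.6] in target axes [-0.7  0.2  0.6]
```

View pics/side_11c.png

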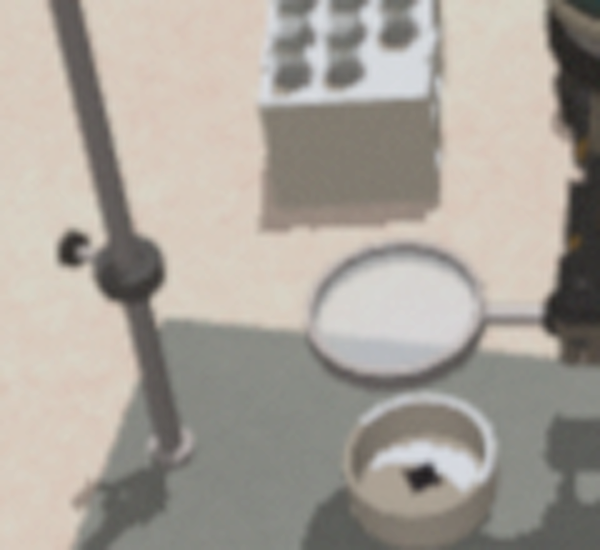

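View pics/top_11c.png

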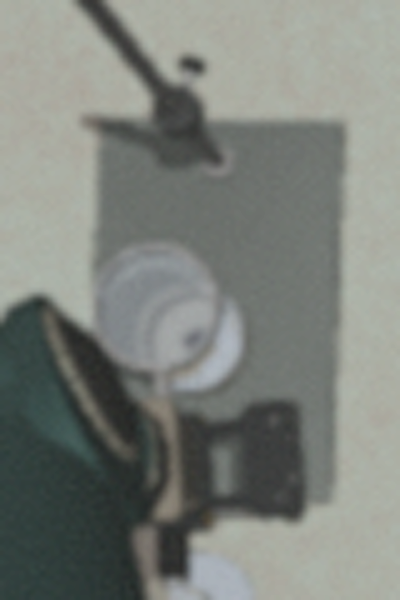

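Run:
```python
from h import *
ls=tri([('side',190+397/5,200+314.5/5),('top',200+159/5,100+308/5)]);print('lens tri',ls)
print('crystal side',ray('side',190+424/5,200+477/5,.0225))
s=sensors.read_state();Rt=np.array(s['eef_rot']);p=np.array(s['position'])
L=p+Rt@np.array([0,-.0025,-.111]);print('kin lens',L)
print('ray lens z.1345 side',ray('side',190+397/5,200+314.5/5,.1343),'top',ray('top',231.8,161.6,.1343))
th=np.radians(np.arange(0,360,2))
for r in(.0395,.041,):
  q=np.array([proj('side',L+np.array([r*np.cos(a),r*np.sin(a),dz])) for a in th for dz in(-.006,.006)])
  q=(q-[190,200])*5;print(r,'pred extents crop',q.min(0),q.max(0))
print('obs 308,242 487,387')
P=pts('side',np.load('side_11.npz')['d'])
q=P.reshape(-1,3);k=(abs(np.hypot(q[:,0]-L[0],q[:,1]-L[1])-.04)<.006)&(q[:,2]>.11)&(q[:,2]<.16);q=q[k]
A=np.c_[q[:,:2]-L[:2],np.ones(len(q))];w=np.linalg.lstsq(A,q[:,2],rcond=None)[0];print('rim plane n',len(q),w)
P=pts('top',np.load('top_11.npz')['d'])
q=P.reshape(-1,3);k=(np.hypot(q[:,0]-L[0],q[:,1]-L[1])<.045)&(q[:,2]>.12)&(q[:,2]<.16);q=q[k];print(len(q))
if len(q)>5: A=np.c_[q[:,:2]-L[:2],np.ones(len(q))];print('top plane',np.linalg.lstsq(A,q[:,2],rcond=None)[0], q.mean(0))
```

```text
lens tri (array([0.61292983, 0.24531775, 0.12792306]), [np.float64(0.0012981922519856265), np.float64(0.0012981922519855645)])
crystal side [0.61116716 0.2484466  0.0225    ]
kin lens [0.61582549 0.2473476  0.13444124]
ray lens z.1345 side [0.61260306 0.25064349 0.1343    ] top [0.6104428  0.24369564 0.1343    ]
0.0395 pred extents crop [294.44832641 228.73623382] [486.31893297 390.81914888]
0.041 pred extents crop [290.82783981 226.17537071] [489.88688028 393.69630113]
obs 308,242 487,387
rim plane n 286 [-0.00455556 -0.04768678  0.13463437]
538
top plane [-0.01530103 -0.00472694  0.13496965] [0.61083409 0.24715894 0.13504692]
```

Run:
```python
from h import *
np.set_printoptions(linewidth=200)
for k in('0','11'):
    P=pts('top',np.load(f'top_{k}.npz')['d']);print((P[115:130,229:243,2]*1e3).round().astype(int))
P=pts('side',np.load('side_11.npz')['d']);print((P[241:270,205:226,2]*1e3).round().astype(int))
P=pts('top',np.load('top_11.npz')['d']);print((P[146:178:2,216:248:2,2]*1e3).round().astype(int))
```

```text
[[ 216  209  205  195   -1   -1    0  135  138  137   -3    3    3   -4]
 [ 207  208  204  195   -2    5   -1  134  141   -2    3    1    0   -3]
 [ 199  201  199  196  184  135  141  139  132   -4   -1    1    2   -3]
 [   2  191  191  182  179  170  141  138  142  141   -1   -4   -5   -2]
 [   0  172  185  181  172  164  159  142  139  142   -3   -4    0   -3]
 [   1  139  166  173  170  162  159  139  136  142  140   -4    0   -3]
 [  -3  138  143  155  160  156  150  147  139  141  139    3    1    1]
 [  -1  141  140  144  148  149  146  141  140  140  141  134    3   -1]
 [  -5  139  144  143  143  145  140  140  137  137  140  130   -2   -4]
 [   8    6  142  141  137  139  144  138  140  141  131    8   13   14]
 [   7    8  140  143  140  142  140  143  141  137  134   13    4    6]
 [   9    9    7  128  141  135  140  137  133  129  101   89    3    7]
 [   9    8    9   12    8    7  131    9   91   97   91   82   73    8]
 [   9   10   10   11    7   11    9   14   10   83   84   80   71   58]
 [  10   11    8   10    8    9    7    7    8 1279   74   69   62   58]]
[[ 2
[... 4244 characters left out ...]
 134  139  139  133  138   41   11]
 [   3  136  131  136  138  138  135  135  137  134  135  134  132  140   13   41]
 [   0  141  131  137  136  132  141  137  134  136  136  136  135  135   14   14]
 [ 455   11  134  133  137  141  134  131  139  137  132  134  137  137    8   16]
 [ 464  452  141  135  131  133  134  132  135  134  134  138  139  127    7   16]
 [ 471  460  440  138  137  135  137  136  131  133  132  139  134   17   12   11]
 [ 471  466  450   11  137  139  134  135  134  135  138  131   15   15   13   37]
 [ 474  468  463  442   10   10  131  135  138   16   12   12   15   16   39   28]
 [ 474  470  465  452  427   13   12   11  138   39   14   16   15   42   32    7]]
```

```bash
python3 -m crank '[[[0,0,0],[-0.5,0,1.5],1],[[0,0,0],[0,0,0.5],1],[[0,0,0],[0,0,0],1],[[0,0,0],[0,0,0],1],[[0,0,0],[0,0,0],1],[[0,0,0],[0,0,0],1],[[0,0,0],[0,0,0],1],[[0,0,0],[0,0,0],1],[[0,0,0],[0,0,0],1],[[0,0,0],[0,0,0],1],[[0,0,0],[0,0,0],1],[[0,0,0],[0,0,0],1]]' 50 >/dev/null
python3 - <<'E'
from h import *
plan([.5037,.2379,.131],94.65)
s=sensors.read_state();Rt=np.array(s['eef_rot']);p=np.array(s['position']);print(p+Rt@np.array([0,-.0025,-.111]),Rt[2].round(4),s['joint_vel'].round(2))
grab('side','12')
for i in range(4): cams.read_camera('top')
s=sensors.read_state();print(s['position'],s['clock'])
E
```

```text
t 19.9333 pos [0.503  0.2378 0.1318] head 94.48 open 0.017 F [-0.69 -0.13 -0.62]
rotvec now [ 0.1  -0.17 -0.01] shift cur axes mm [ 0.   0.8 -0.7] in target axes [ 0.   0.8 -0.7]
[0.61362189 0.24649078 0.13446891] [-1.0e-04 -1.0e+00 -1.8e-03] [ 0.06 -0.01  0.   -0.13 -0.02 -0.09  0.07]
[0.50296382 0.23780276 0.13177916] 20.1833
```

View pics/side_12.png

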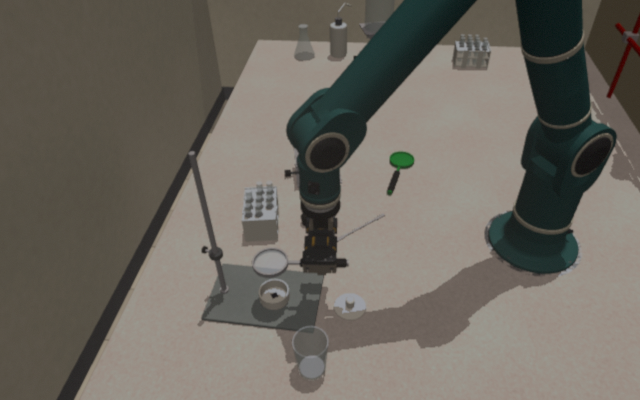

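The lens at (270,262) is over the dish at (274,294), level with the collar at (215,254). The lid lies knob up at (350,304), clear of the plate. The arm is steady, so I'm handing in.

```bash
python3 -c "
from rig import manip,sensors
manip.hand_in(); s=sensors.read_state(); print(s['position'],s['opening'],s['clock'])"
```

```text
the job is handed in; nothing more can be done
the job is handed in; nothing more can be done
```

I took the lid off the dish and set it on the bench, knob up, clear of the stand's plate. The arm is now holding the reading lens over the crystal, and the job was handed in at about 20.2 s of the 54 s allowed. The hand-in gave no verdict, and my attempt to read the state afterwards was refused.

Last checks:
- **Height:** the lens centre is at about 0.134 m by the arm's own pose. The collar's middle is at about 0.133 m from depth, and 0.132–0.133 m by casting rays.
- **Sideways:** the arm's pose puts the lens centre at (0.614, 0.246), about 3 mm from the crystal, which the side camera puts at (0.611, 0.248). I did not measure the lens by camera again after a final 2 mm nudge.
- **Tilt and stillness:** the tool is upright to about 0.1°. The TCP moved less than 0.1 mm over the last 0.25 s. The gripper was set to 50 N and its opening stayed at about 17 mm.
- **Surroundings:** in the last picture the dish, beaker and rack looked where they were at the start. The arm hid the stopper and part of the spatula in that view, so I did not check those.

Checks that disagreed:
- The two cameras differed by about 3–5 mm sideways.
- Triangulating the lens gave a height of 0.128 m, lower than the 0.134 m from the arm and the roughly 0.135 m from depth. That is still about 5 mm from the collar's height, inside the 8 mm limit.
- One rough depth fit of the rim gave a tilt of 0.05 rad and another 0.016 rad, both under the 0.12 limit.

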